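# Hold a gel swatch slide flush on the tilted nail lamp window

### The job

Cure a gel swatch: pick up the grey swatch slide by its rib, thread its hole over the pin on the nail lamp's tilted head, and tilt it to lie flush and in line on the sloped window. Press gently until the sprung window has sunk about halfway, and finish still gripping the slide and holding it steady there; do not let go. Leave the head's tilt as it is and the other things on the counter where they are.

Things in the scene. Friction and masses are not known exactly. Their poses are not given: they have to be found in the camera images.
- slide: Grey plastic swatch slide, about 50 g, a plate 92 x 50 x 5 mm, flat on the counter at the start. Origin on its underside below the middle of its grip rib; z out of the top face (up at the start), x along the plate towards its hole. The plate spans x -35 to +57 mm, y -25 to +25 mm.
- slide_rib (a point): Middle of the top edge of the slide's upright grip rib, 33 mm above the underside, straight over the slide's origin. The rib is 32 mm long (x), 12 mm thick (y) and 28 mm high above the plate's top; grip it across its thickness. Axes as the slide's.
- slide_hole (a point): Centre of the slide's round through hole, 14 mm in diameter, at the underside, 44 mm from the slide's origin along its x. Axes as the slide's.
- lamp: White nail lamp, fixed: dome 160 mm across, 62 mm high, black rocker switch low on the robot's side. Origin under its centre, x away from the switch, z up. Cheeks at y +-50 mm, 98 mm high, carry a head 110 x 86 x 18 mm on a stiff friction hinge along y, 90 mm up. It slopes 13 to 34 degrees down towards the switch side and stays as set under gentle pressing.
- window_face (a point): Centre of the flat face of the glass window, a rectangle 66 mm (x) by 46 mm (y) that stands 12 mm proud of the head. z is the normal out of the face, x runs uphill along the slope towards the pin, y across. It moves with the window. The slide is home when its origin is on this point, axes aligned with these, underside on the face.
- pin_tip (a point): Tip of the steel pin on the head, at the uphill end beyond the window; 7 mm in diameter, square to the window (z along it, outwards; axes parallel to the window's). 44 mm uphill of the window's centre; the tip stands 15 mm above the level of the window's face at rest.
- window (a joint): How far the sprung window has sunk into the head along its normal, in m: 0 at rest, stop at 0.008. It needs about 2 N to start and 0.8 N more per mm, about 5 N halfway.
- soap_case: Scratched aluminium travel soap case, 110 x 75 x 34 mm, loose. Origin under its centre.
- roller: Red plastic hair roller standing upright, 38 mm in diameter, 65 mm high, loose. Origin under its centre.
- earring_stand: Clear acrylic T-shaped earring stand, foot 80 mm in diameter, 155 mm high, bar 120 mm wide along y, loose. Origin under its centre.
- headband: Lime-green plastic headband lying flat, a C about 120 x 136 mm of 12 mm round bar, loose. Origin at the centre of the C, on the counter.
Things that resemble listed ones, but are neither listed nor needed, are in the scene too. What is shaped like the slide but blue is not meant.

How it is judged:
By the outcome, as a careful person would: the job done as asked, in the order asked, and still so for the second after the job is handed in, while the arm keeps its last pose, push and grip.
It also fails if it takes over 43 s, if anything falls off the work surface, if the arm or the gripper's body presses on something with over 40 N, if the wrist force passes 120 N, or if a joint passes its speed limit or range.

### The arm

A 6-joint arm with a two-finger parallel gripper is mounted at the origin on the work surface. World frame = base frame: x ahead of the robot, y to its left, z up, the work surface at z = 0. Lengths are in mm, angles in rad, forces in N, time in s.
With the tool pointing down it reaches from about 250 to 850 mm from the base axis. Payload 12.5 kg.
Tool frame: the origin (TCP) lies between the finger pads; the fingertips stand 8 mm ahead of it and the grasp point (between the pads) lies 11 mm behind it (robot.tips_ahead is the distance from the TCP to the fingertips, in mm); z points along the fingers, y is the line along which they close (so a half turn about z gives the same grasp; the last joint's range is limited). The gripper opens to 93 mm and grips with 3 to 60 N. Pads are 15 mm wide; open, the fingers measure 128 mm over their backs; the gripper's body (75 mm by 188 mm) begins 65 mm behind the grasp point.
Start: joints at [1.11, 0.351, 1.652, -0, 1.139, -0.085], TCP at [201.827, 511.615, 226.633] pointing down, gripper open.
Joint ranges: [-2.75, 2.75], [-0.79, 2.1], [0.01, 2.65], [-1.57, 4.71], [0.07, 3.14], [-2.87, 2.87]. Speed limits (rad/s): [2.22, 2.22, 2.79, 3.14, 3.14, 3.14].

### API

Orientations are given as [roll, pitch, yaw] about the fixed x, y, z axes, in that order (R = Rz(yaw) Ry(pitch) Rx(roll)).
In Python, from workcell import robot gives the robot as it stands.
- The arm moves only by the shell command python3 -m crank 'ROWS' [OPENING] [FORCE]. ROWS is JSON, a list of rows, each a list of 2 entries, a list of its own where there are three numbers: the shift along the tool's x, y, z scaled (see below), then the turn, a rotation vector about the tool's x, y, z scaled (see below). In form: [[[dx, dy, dz], [rx, ry, rz]], ...]. A call has 1 to 5 rows; each row shifts and turns the commanded pose from where the row before left it, along the tool's axes as they then stand; what a row does not reach is not made up. The controller multiplies each number of a shift by 20 mm and each number of a turn by 6 degrees. A row lasts 1/12 s, in which the tool goes at most 41.7 mm and 7.16 degrees, less where a joint would pass 70% of its speed; a pose out of reach is approached as far as the arm can. A call with a number of a shift or a turn outside -1 to 1 is refused whole. A call with a gripper value outside its range is refused whole. OPENING is the finger opening in mm, from 0 to 93, set as the call begins (- or left out, the last holds). The fingers move at their own pace and stop on an object; FORCE is the grip in N (left out, the last holds). Time passes only in rows, so rows that do not move let the fingers close. It gives the time, the measured TCP pose, the force, the opening and the grip force at its end, in the units of the state.
- robot.sense(): the state, without advancing time (a new reading comes with each control period).
- robot.grab_frame(name): name is "scene" or "top"; returns the picture (384x512x3 uint8, red, green, blue); there is no depth.
- robot.camera_model(name): a dict with "vfov" (degrees; the focal length in pixels is half the picture's height over the tangent of half this angle, whatever the lens; pixels are square), "cx", "cy" (the principal point, pixels), "world_from_camera" (4x4, takes a point from camera to world coordinates). Camera axes: x right, y up, looking along -z (the intrinsics and any distortion apply to the point x, -y, -z); pixel columns grow to the right and rows downward; lengths in mm; the calibration is good to about 2 mm. A picture is of the moment at which its call begins. camera_model takes no time and is no camera call.
- robot.close_job(): hands the job in; it is judged then, once.
The state is a dict: "time_s": time; "joint_positions": joint angles; "dq": joint speeds; "tau": joint torques, N m; "tcp_pos": TCP position; "tool_rot": TCP orientation; "ft_force": force on the tool from outside, world axes, zero at the start; "ft_torque": the same for the moment, N m; "gripper_width": finger opening in mm; "finger_force": force on a finger pad.
Only numpy, scipy, OpenCV 4.12 (cv2) and the standard library are available. Lean on these libraries where they do the work, as an engineer would, in place of code of your own. Each camera call takes 0.05 s, during which the arm holds its last target. There are 200 camera calls.

## Working session

There is one attempt and no reset: what is moved stays moved. The work goes in short steps, Python scripts to look and compute and a shell command to move; the robot and the scene stay as the last step left them, time stands still between calls to the robot, and variables do not carry over. Pictures are saved under pics/ and viewed, at most 10 in all, crops included, and the job is handed in when it is done.

```bash
mkdir -p pics; ls; python3 - <<'E'
from workcell import robot
import cv2,json
for n in("scene","top"):
    f=robot.grab_frame(n); cv2.imwrite(f"pics/{n}0.png",f[:,:,::-1]); m=robot.camera_model(n); print(n,{k:(v.tolist() if hasattr(v,'tolist') else v) for k,v in m.items()})
s=robot.sense(); print(s)
E
```

```text
pics
scene {'vfov': 42.90765743819945, 'cx': 254.69242567548667, 'cy': 190.7704158961785, 'world_from_camera': [[0.82764543293869, -0.3281595876828158, 0.45531782564223494, 1114.2194147531677], [0.5606963238487329, 0.4473712248543261, -0.6967629579669521, -796.8082892842559], [0.024953351643518976, 0.8319677110225998, 0.5542626255283415, 783.6032747912623], [0.0, 0.0, 0.0, 1.0]]}
top {'vfov': 55.49706730926124, 'cx': 253.93063830219256, 'cy': 190.4679644557256, 'world_from_camera': [[-0.00567246925404452, 0.9882748672706128, -0.15257984733841753, 417.11882242247344], [-0.9999806262055955, -0.005997145104518939, -0.0016677721849816275, 20.30513087089926], [-0.0025632608192641586, 0.15256743090138286, 0.9882897392577364, 1161.2635423872541], [0.0, 0.0, 0.0, 1.0]]}
{'time_s': 0.1, 'joint_positions': array([ 1.11039758e+00,  3.51174076e-01,  1.65235461e+00,  2.64130568e-05,
        1.13910205e+00, -8.45908081e-02]), 'dq': array([ 0.00214166, -0.00227757, -0.00152953, -0.0003961 , -0.00220418,
       -0.00019022]), 'tau': array([ 1.18270695e-03, -4.98018086e+01, -2.85706526e+01,  7.00787664e-02,
        2.39124504e-02, -4.28926944e-05]), 'tcp_pos': array([201.69493145, 511.36000351, 226.16187776]), 'tool_rot': array([-3.14056031e+00, -1.11600284e-04,  2.76577359e+00]), 'ft_force': array([ 0.15295873,  0.90338696, -0.04580728]), 'ft_torque': array([-0.01153501, -0.05282538,  0.04258982]), 'finger_force': 0.0, 'gripper_width': 92.96379849951612}
```

View pics/scene0.png

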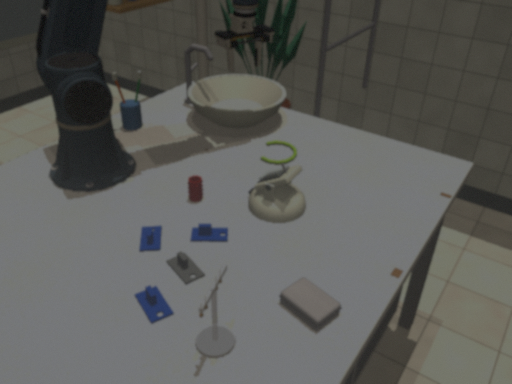

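View pics/top0.png

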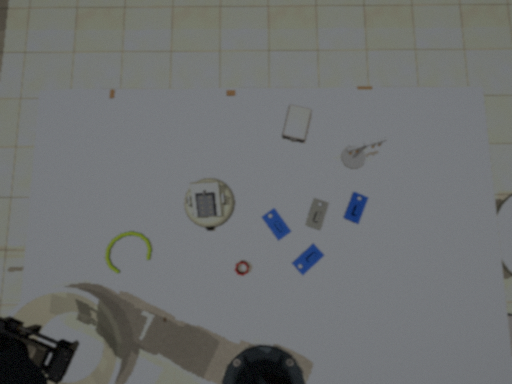

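The scene view shows the grey slide at about (185,267) and the lamp at (277,195). In the top view the slide is at (317,213), hole end up or down not yet clear, and the lamp is at (209,203) with its switch at (210,228). I'll enlarge both.

```bash
python3 - <<'E'
import cv2,numpy as np
t=cv2.imread('pics/top0.png');s=cv2.imread('pics/scene0.png')
def c(i,x,y,w,h): return cv2.resize(np.clip(i[y:y+h,x:x+w]*1.5,0,255).astype('uint8'),(400,300),interpolation=cv2.INTER_CUBIC)
o=np.vstack([np.hstack([c(t,176,176,72,54),c(t,285,186,72,54)]),np.hstack([c(s,238,155,80,60),c(s,150,240,72,54)])])
cv2.imwrite('pics/crop1.png',o)
E
```

```text
(no output)
```

View pics/crop1.png

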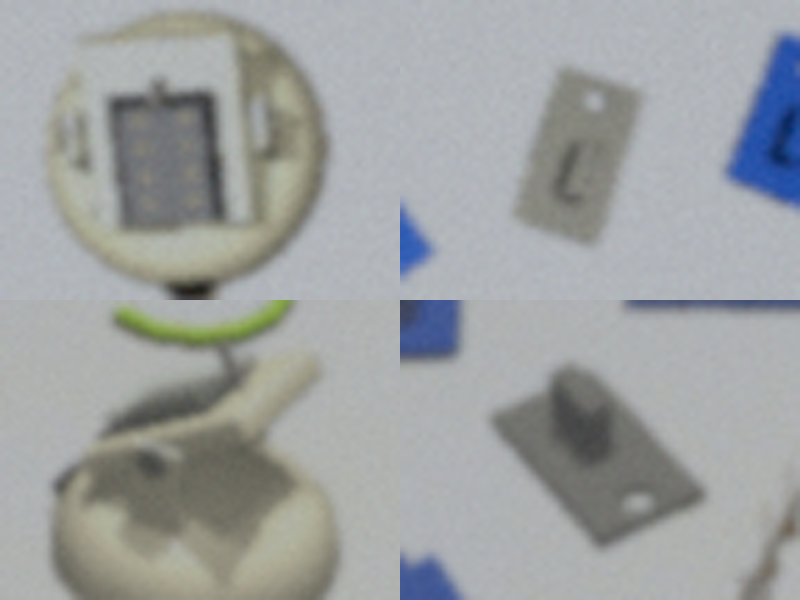

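Top crop: the window is the dark rectangle with its pin at the upper edge (about (190,192) px), the slope runs down towards the switch, and the slide's hole end points away from the robot. Scene crop: the pin tip is near (282,164). Next I'll average frames and measure.

```bash
cat > h.py <<'E'
import numpy as np,cv2
from workcell import robot
def avg(n,k=6):
    return np.mean([robot.grab_frame(n).astype(float) for _ in range(k)],0)[:,:,::-1]
def ray(n,u,v):
    m=robot.camera_model(n);f=192/np.tan(np.radians(m["vfov"]/2));T=np.array(m["world_from_camera"])
    d=T[:3,:3]@np.array([(u-m["cx"])/f,-(v-m["cy"])/f,-1]);return T[:3,3],d/np.linalg.norm(d)
def plane(n,u,v,z):
    o,d=ray(n,u,v);return o+d*(z-o[2])/d[2]
def tri(a,b):
    (o1,d1),(o2,d2)=ray("top",*a),ray("scene",*b)
    s=np.linalg.lstsq(np.c_[d1,-d2],o2-o1,rcond=None)[0]
    p,q=o1+s[0]*d1,o2+s[1]*d2;return (p+q)/2,np.linalg.norm(p-q)
def proj(n,p):
    m=robot.camera_model(n);f=192/np.tan(np.radians(m["vfov"]/2));T=np.array(m["world_from_camera"])
    c=T[:3,:3].T@(np.asarray(p)-T[:3,3]);return m["cx"]-f*c[0]/c[2],m["cy"]+f*c[1]/c[2]
E
python3 - <<'E'
from h import *
t=avg("top");s=avg("scene");np.save('t.npy',t);np.save('s.npy',s)
# slide
sub=t[190:238,300:334];b=np.median(t[230:238,300:334],(0,1));g=np.linalg.norm(sub-b,axis=2);print(b)
m=(sub.sum(2)<b.sum()*0.86).astype('uint8')
sat=(sub.max(2)-sub.min(2));m[sat>60]=0
n,l,st,ce=cv2.connectedComponentsWithStats(m);k=1+st[1:,4].argmax();m=(l==k).astype('uint8')
print(st[k])
cs,h=cv2.findContours(m,cv2.RETR_CCOMP,cv2.CHAIN_APPROX_NONE)
c=max(cs,key=len)[:,0]+[300,190]
w=np.array([plane("top",u,v,5)[:2] for u,v in c],np.float32);r=cv2.minAreaRect(w);print(r,cv2.boxPoints(r))
for q,hh in zip(cs,h[0]):
    if hh[3]>=0: print('hole',q[:,0].mean(0)+[300,190],plane("top",*(q[:,0].mean(0)+[300,190]),3))
def c(i,x,y,w,h): return cv2.resize(np.clip(i[y:y+h,x:x+w]*1.6,0,255).astype('uint8'),(w*10,h*10),interpolation=cv2.INTER_CUBIC)
cv2.imwrite('pics/lamp2.png',np.hstack([c(t,182,178,40,46),c(s,246,160,40,46)]))
E
```

```text
[124.5        121.16666667 118.33333333]
[  6   8  22  32 463]
((520.7894897460938, -175.73927307128906), (51.58453369140625, 93.23149871826172), 71.07064056396484) [[ 468.3277  -185.01442]
 [ 556.51715 -215.25893]
 [ 573.2513  -166.46413]
 [ 485.06183 -136.21962]]
hole [319.33333333 203.77777778] [ 551.68801111 -186.25022618    3.        ]
```

View pics/lamp2.png

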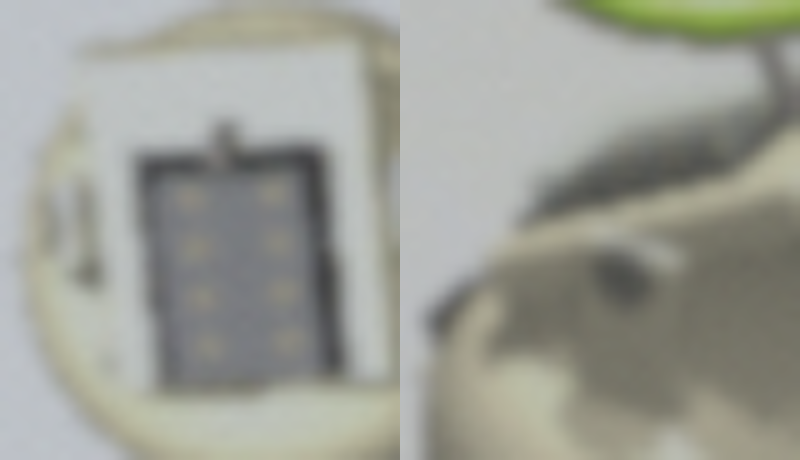

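The slide measures 51.6 x 93.2 mm, and its hole at (551.7,-186.3) agrees with origin (510.4,-172.2) and yaw -18.9°. In the lamp crop the window's lit face spans top pixels of about 198-214 x 194-216, and the pin tip is near (203.6,193). The scene view needs more enlargement to get the tilt.

```bash
python3 - <<'E'
from h import *
s=np.load('s.npy')
i=s[158:206,247:311].astype(np.float32);i=(i-i.min())/(i.max()-i.min())
i=np.clip(cv2.resize(i,(800,600),interpolation=cv2.INTER_CUBIC),0,1)**0.8*255
for k in range(0,64,8): cv2.putText(i,str(247+k),(int((k+.5)*12.5),12),0,.4,(0,0,255))
for k in range(0,48,8): cv2.putText(i,str(158+k),(0,int((k+.5)*12.5)),0,.4,(0,0,255))
cv2.imwrite('pics/lamp3.png',i)
E
```

```text
[ WARN:0@0.678] global loadsave.cpp:1063 imwrite_ Unsupported depth image for selected encoder is fallbacked to CV_8U.
```

View pics/lamp3.png

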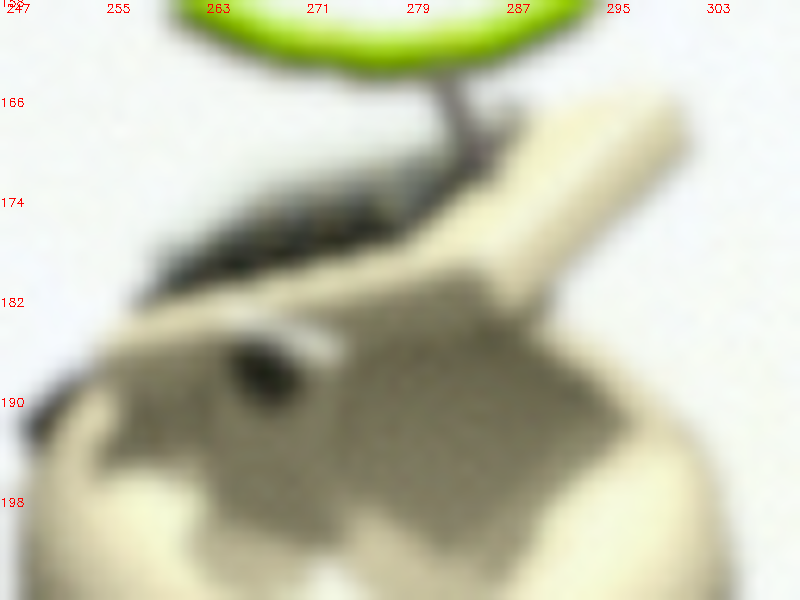

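The pin tip is at about scene px (281.7,163.5). The head's near edge runs from (256,185) to (285,179), and the window is dark behind it. That slope means a steep head, about 30°. I'll fit edges in both views and intersect the planes.

```bash
python3 - <<'E'
from h import *
t=np.load('t.npy').mean(2);s=np.load('s.npy').mean(2)
def sub(p,i): # subpixel peak
    a,b,c=p[i-1],p[i],p[i+1];return i+0.5*(a-c)/(a-2*b+c)
def edge(prof,lo,hi,sign):
    g=sign*np.gradient(cv2.GaussianBlur(prof.reshape(1,-1),(5,1),.7)[0]);i=lo+g[lo:hi].argmax();return sub(g,i)
def fit(pts):
    p=np.array(pts);
    for _ in range(3):
        vx,vy,x,y=cv2.fitLine(p.astype(np.float32),cv2.DIST_HUBER,0,.01,.01).ravel();r=(p-[x,y])@[-vy,vx]
        p=p[abs(r)<max(.4,1.5*r.std())]
    return (x,y),(vx,vy),r.std()
def nrm(n,l):
    (x,y),(a,b),_=l;return np.cross(ray(n,x-8*a,y-8*b)[1],ray(n,x+8*a,y+8*b)[1])
cols=list(range(257,263))+list(range(275,285))
L=fit([(c,edge(s[:,c],*(lambda y:(int(y)-3,int(y)+5))(185-(c-256)*.21),-1)) for c in cols]);print('scene band',L)
# top face edges by rows
rows=range(197,214)
le=[(edge(t[r],195,201,1),r) for r in rows];re=[(edge(t[r],210,217,-1),r) for r in rows]
hr=[(edge(t[r],216,224,-1),r) for r in range(186,212)]
E={}
for nm,p in(('L',le),('R',re),('H',hr)):
    E[nm]=l=fit(p);print(nm,l)
    d=np.cross(nrm("top",l),nrm("scene",L));d/=np.linalg.norm(d);d*=np.sign(d[0])
    print(' tilt',np.degrees(np.arcsin(d[2])),'yaw',np.degrees(np.arctan2(d[1],d[0])))
te=[(c,edge(t[:,c],192,198,1)) for c in range(199,211) if not 201<c<207];be=[(c,edge(t[:,c],212,219,1)) for c in range(200,214)]
for nm,p in(('T',te),('B',be)): E[nm]=fit(p);print(nm,E[nm])
def X(a,b):
    (p,u,_),(q,v,_)=E[a],E[b];k=np.linalg.solve(np.c_[u,-np.array(v)],np.subtract(q,p));return np.array(p)+k[0]*np.array(u)
for a in'TB':
    for b in'LR': print(a,b,X(a,b),plane("top",*X(a,b),110))
print('pin',tri((203.6,193),(281.7,163.5)))
print(t[188:198,198:209].round().astype(int))
# dome
hsv=cv2.cvtColor(np.load('t.npy').astype('uint8'),cv2.COLOR_BGR2HSV)
E
```

```text
scene band ((np.float32(272.0), np.float32(182.11772)), (np.float32(0.9701683), np.float32(-0.24243248)), np.float64(0.16882377551348798))
L ((np.float32(199.15918), np.float32(204.1)), (np.float32(0.124536894), np.float32(0.992215)), np.float64(0.1838654620571674))
 tilt 31.686151794977835 yaw 3.298877515590628
R ((np.float32(212.40625), np.float32(206.6)), (np.float32(0.1022189), np.float32(0.99476194)), np.float64(0.08140597203566506))
 tilt 31.82082081280956 yaw 2.8286867278731127
H ((np.float32(218.87836), np.float32(194.9)), (np.float32(0.09335027), np.float32(0.9956333)), np.float64(0.14627822760808115))
 tilt 31.82066980702226 yaw 2.8292181307722304
T ((np.float32(204.85715), np.float32(195.4986)), (np.float32(0.9985892), np.float32(-0.053100202)), np.float64(0.05007974160012844))
B ((np.float32(207.7), np.float32(216.77878)), (np.float32(0.9918485), np.float32(-0.12742235)), np.float64(0.19639753803604923))
T L [198.12451 195.8566 ] [564.54426978 184.51710608 110.        ]
T R [211.23068 195.15968] [566.36170911 146.40277553 110.        ]
B L [200.86082 217.65741] [501.04600663 175.50563505 110.        ]
B R [213.37724 216.04942] [505.47383802 139.46841441 110.        ]
pin (array([568.37269849, 164.54094673, 137.12453883]), np.float64(1.1193952381383212))
[[121 120 120 120 120 120 119 119 120 120 120]
 [121 121 120 120 117 113 111 112 117 120 120]
 [121 121 119 120 114 102  92  98 110 118 119]
 [118 118 119 116 107  90  78  87 103 111 112]
 [107 106 105 103  96  83  71  74  88  92  90]
 [ 79  77  75  75  78  77  68  58  62  62  61]
 [ 54  53  52  57  62  70  65  55  49  50  54]
 [ 59  62  62  62  66  67  66  64  63  63  66]
 [ 71  74  77  77  75  74  73  73  73  75  78]
 [ 74  80  84  83  81  78  77  77  78  79  84]]
```

```bash
python3 - <<'E'
from h import *
from scipy.spatial.transform import Rotation as R
t=np.load('t.npy').mean(2);s=np.load('s.npy').mean(2)
for r in(200,206,211): print(r,t[r,190:224].round().astype(int))
print(t[178:224,209].round().astype(int))
print('scene pin');print(s[160:178,277:293].round().astype(int))
p,e=tri((203.2,193.6),(281.9,164.0));print('tip',p,e)
for th in(30,32):
    Q=R.from_euler('ZY',[3,-th],degrees=True).as_matrix();c=p-Q@[44,0,15]
    f=lambda a:[np.round(proj(n,c+Q@np.array(a,float)),1).tolist() for n in('top','scene')]
    print(th,'centre',c,f([0,0,0]),'pinbase',f([44,0,-12]),'corners',[f([a,b,0]) for a in(33,-33) for b in(23,-23)],'head -43',[f([a,-43,-12]) for a in(55,-55)],'+43',[f([a,43,-12]) for a in(55,-55)])
# dome outline: vs background by saturation
T=np.load('t.npy');sat=T[:,:,2]-T[:,:,0];m=(sat[170:236,178:242]>16).astype('uint8')
pts=cv2.findNonZero(m)[:,0]+[178,170];print(pts.min(0),pts.max(0),cv2.minEnclosingCircle(pts.astype(np.float32)))
d=t[222:236,200:220];y,x=np.where(d<50);print('switch',x.mean()+200,y.mean()+222,plane("top",x.mean()+200,y.mean()+222,15))
E
```

```text
200 [ 92  97 112 118 114  97  75  68  75  77  78  80  80  78  79  78  78  78
  80  80  79  76  67  54  60  90 112 119 117 108  97  98 107 103]
206 [ 90  89 102 115 118 112  93  71  69  76  78  80  80  80  79  77  77  78
  79  82  82  81  73  57  44  61  93 113 119 113 100  90  89  91]
211 [118 118 117 118 119 119 110  90  72  72  78  80  82  81  79  78  78  78
  78  81  83  83  80  70  56  58  86 110 118 118 109  92  85  91]
[102 101 103 100 104 114 119 120 120 120 120 121 118 110  88  59  55  68
  80  84  81  79  80  82  83  81  79  80  82  83  80  79  78  81  81  79
  78  79  88 106 116 119 118 117 116 113]
scene pin
[[104 103 103 101  99  96  94  93  90  84  79  74  70  71  76  84]
 [ 88  87  86  85  83  82  80  78  75  72  69  70  76  83  94 103]
 [ 73  73  71  71  71  71  70  68  68  70  74  83  94 103 109 114]
 [ 67  67  67  68  68  69  71  74  78  84  94 102 109 113 116 118]
 [ 79  80  82  81  76  72  77  88  97 102 108 112 115 118 118 118]
 [101 102 102  99  89  77  78  92 104 108 107 110 113 116 118 116]
 [113 114 113 111 100  83  76  86  99 100  98 100 108 113 115 115]
 [11
[... 1065 characters left out ...]
]]] head -43 [[[218.6, 185.8], [281.4, 179.7]], [[221.7, 220.0], [249.3, 186.5]]] +43 [[[189.0, 187.5], [296.7, 165.4]], [[193.2, 221.6], [265.3, 172.6]]]
32 centre [538.15308862 164.81581584  98.29853736] [[205.3, 205.3], [271.6, 172.5]] pinbase [[204.1, 189.9], [286.2, 173.0]] corners [[[196.2, 195.5], [285.2, 166.2]], [[212.1, 194.6], [276.9, 173.7]], [[198.7, 215.8], [266.6, 171.3]], [[214.2, 214.9], [258.0, 178.8]]] head -43 [[[218.5, 185.6], [281.7, 179.5]], [[221.8, 219.2], [250.1, 187.6]]] +43 [[[188.9, 187.3], [297.0, 165.2]], [[193.3, 220.8], [266.0, 173.6]]]
[210 180] [230 224] ((212.0, 202.0), 22.0908203125)
switch 210.0 227.89473684210526 [476.41001903 160.39004687  15.        ]
```

The slide pose is consistent. The lamp has tilt ~31.5° and yaw ~3°, with the window centre near (538,164.8,99) and the pin tip near (567.5,166,134). Now I'll move over the slide.

```bash
cat > d.py <<'E'
# usage: d.py x y z tiltdeg(slope) yawdeg(slide) [mode]: tool shift/turn (units) from the measured pose to the target TCP
import sys
from h import *
from scipy.spatial.transform import Rotation as R
def target(tilt,yaw): # slide axes -> tool axes (x reversed, z into the slide)
    S=R.from_euler('ZY',[yaw,-tilt],degrees=True).as_matrix()
    return S@np.diag([-1,1,-1])
if __name__=="__main__":
    x,y,z,tilt,yaw=map(float,sys.argv[1:6]);s=robot.sense()
    A=R.from_euler('xyz',s['tool_rot']).as_matrix();B=target(tilt,yaw)
    print('t',round(s['time_s'],2),'pos',s['tcp_pos'].round(1),'F',s['ft_force'].round(1),'M',s['ft_torque'].round(2),'w',s['gripper_width'],s['finger_force'])
    dp=np.array([x,y,z])-s['tcp_pos']
    print('shift now-axes',(A.T@dp/20).round(3),'target-axes',(B.T@dp/20).round(3),'turn',(np.degrees(R.from_matrix(A.T@B).as_rotvec())/6).round(3))
E
M='[[[-1,-0.97,0],[0,0,0]],[[-1,-0.97,0],[0,0,0]],[[-1,-0.97,0],[0,0,0]],[[-1,-0.97,0],[0,0,0]],[[-1,-0.97,0],[0,0,0]]]'
python3 -m crank '[[[-1,-0.97,0],[0,0,0]],[[-1,-0.97,0],[0,0,0]],[[-1,-0.97,0],[0,0,0]],[[-1,-0.97,0],[0,0,0]],[[-1,-0.97,0],[0,0,0]]]' 93 20
python3 d.py 510.4 -172.2 226 0 -18.9
```

```text
time_s: 1.12
tcp_pos: [259.5, 383.5, 226.7]
tool_rot: [3.141, 0.0, 2.766]
ft_force: [0.3, 0.3, -0.2]
gripper_width: 92.9
finger_force: 0.0
t 1.12 pos [259.5 383.5 226.7] F [ 0.3  0.3 -0.2] M [0.03 0.01 0.  ] w 92.90011217977329 0.0
shift now-axes [-21.86  -21.248   0.031] target-axes [-20.867 -22.224   0.035] turn [ 0.002  0.001 -0.436]
```

```bash

python3 -m crank '[[[-1,-0.97,0],[0,0,0]],[[-1,-0.97,0],[0,0,0]],[[-1,-0.97,0],[0,0,0]],[[-1,-0.97,0],[0,0,0]],[[-1,-0.97,0],[0,0,0]]]' >/dev/null
python3 -m crank '[[[-1,-0.97,0],[0,0,0]],[[-1,-0.97,0],[0,0,0]],[[-1,-0.97,0],[0,0,0]],[[-1,-0.97,0],[0,0,0]],[[-1,-0.97,0],[0,0,0]]]' >/dev/null
python3 -m crank '[[[-1,-0.97,0],[0,0,0]],[[-1,-0.97,0],[0,0,0]],[[-1,-0.97,0],[0,0,0]],[[-1,-0.97,0],[0,0,0]],[[-1,-0.97,0],[0,0,0]]]' >/dev/null
python3 -m crank '[[[-1,-0.97,0.5],[0,0,0]],[[-1,-0.97,0.5],[0,0,0]],[[-1,-0.97,1],[0,0,0]],[[-1,-0.97,1],[0,0,-0.436]],[[0,0,1],[0,0,0]]]' 50
python3 d.py 510.4 -172.2 80 0 -18.9
```

```text
time_s: 2.78
tcp_pos: [479.3, -101.2, 146.0]
tool_rot: [-3.141, 0.003, 2.812]
ft_force: [-0.7, 0.7, -0.1]
gripper_width: 64.2
finger_force: 0.0
t 2.78 pos [ 479.3 -101.2  146. ] F [-0.7  0.7 -0.1] M [0.01 0.   0.04] w 64.15027670824902 0.0
shift now-axes [-2.615 -2.854  3.308] target-axes [-2.623 -2.855  3.3  ] turn [-0.005  0.024  0.001]
```

```bash

python3 -m crank '[[[-0.87,-0.95,0.5],[0,0,0]],[[-0.87,-0.95,0.8],[0,0,0]],[[-0.87,-0.95,1],[0,0,0]],[[0,0,1],[0,0,0]],[[0,0,0],[0,0,0]]]' 50 >/dev/null
python3 -m crank '[[[0,0,0],[0,0,0]],[[0,0,0],[0,0,0]]]' >/dev/null
python3 d.py 510.4 -172.2 15.5 0 -18.9
python3 - <<'E'
from h import *
t=robot.grab_frame("top");s=robot.grab_frame("scene")
f=lambda i,x,y:cv2.resize(np.clip(i[y:y+60,x:x+80,::-1]*1.5,0,255).astype('uint8'),(400,300),interpolation=cv2.INTER_CUBIC)
cv2.imwrite('pics/g1.png',np.hstack([f(t,280,180),f(s,145,225)]))
E
```

```text
t 3.37 pos [ 508.6 -168.1   81.6] F [0.2 0.  0.8] M [ 0.02  0.01 -0.02] w 49.89560013592468 0.0
shift now-axes [-0.15  -0.162  3.305] target-axes [-0.152 -0.162  3.305] turn [-0.     0.006  0.002]
```

View pics/g1.png

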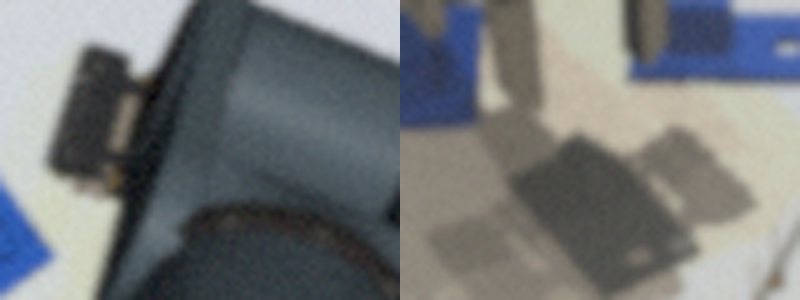

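The fingers straddle the rib, one to its left and one to its right in the scene view. Now I'll descend and grip.

```bash

python3 -m crank '[[[-0.15,-0.16,1],[0,0,0]],[[0,0,1],[0,0,0]],[[0,0,0.8],[0,0,0]],[[0,0,0.4],[0,0,0]],[[0,0,0],[0,0,0]]]' 50 >/dev/null
python3 -m crank '[[[0,0,0],[0,0,0]]]' >/dev/null
python3 d.py 510.4 -172.2 15.5 0 -18.9
python3 -m crank '[[[0,0,0],[0,0,0]],[[0,0,0],[0,0,0]],[[0,0,0],[0,0,0]],[[0,0,0],[0,0,0]],[[0,0,0],[0,0,0]]]' 0 30 >/dev/null
python3 -m crank '[[[0,0,0],[0,0,0]],[[0,0,0],[0,0,0]],[[0,0,0],[0,0,0]]]' >/dev/null
python3 d.py 510.4 -172.2 15.5 0 -18.9
```

```text
t 3.97 pos [ 510.6 -172.4   17.5] F [ 0.4 -0.6 -0. ] M [0.   0.   0.04] w 50.25481597157381 0.0
shift now-axes [0.011 0.009 0.098] target-axes [0.011 0.009 0.098] turn [-0.     0.007  0.001]
t 4.63 pos [ 510.2 -172.5   16.7] F [-1.5  0.9  2.8] M [0.04 0.08 0.02] w 12.012523716520475 30.000446140766144
shift now-axes [-0.006  0.019  0.061] target-axes [-0.006  0.019  0.061] turn [-0.    -0.    -0.003]
```

```bash

python3 -m crank '[[[0,0,-0.4],[0,0,0]],[[0,0,-1],[0,0,0]],[[0,0,-1],[0,0,0]],[[0,0,-1],[0,0,0]],[[0,0,-1],[0,0,0]]]' >/dev/null
python3 -m crank '[[[0,0,-1],[0,0,0]],[[0,0,-1],[0,0,0]],[[0,0,-0.6],[0,0,0]],[[0,0,0],[0,0,0]]]' >/dev/null
python3 d.py 503 163 156 0 3
python3 d.py 503 163 156 31.5 3
```

```text
t 5.38 pos [ 511.2 -172.9  159.6] F [ 0.5  0.3 -0.4] M [-0.02  0.   -0.03] w 11.701623119705097 29.999817609786987
shift now-axes [ 5.835 15.757  0.146] target-axes [-0.468 16.796  0.178] turn [-0.012  0.041 -3.652]
t 5.38 pos [ 511.2 -172.9  159.6] F [ 0.5  0.3 -0.4] M [-0.02  0.   -0.03] w 11.701623119705097 29.999817609786987
shift now-axes [ 5.835 15.757  0.146] target-axes [-0.306 16.796  0.396] turn [-1.015 -5.144 -3.555]
```

```bash

python3 -m crank '[[[0,0,0],[0,0,-0.913]],[[0,0,0],[0,0,-0.913]],[[0,0,0],[0,0,-0.913]],[[0,0,0],[0,0,-0.913]],[[-0.3,1,0],[0,0,0]]]' >/dev/null
python3 -m crank '[[[0,1,0],[0,-0.5,0]],[[0,1,0],[0,-0.5,0]],[[0,1,0],[0,-0.5,0]],[[0,1,0],[0,-0.5,0]],[[0,1,0],[0,-0.5,0]]]' >/dev/null
python3 -m crank '[[[0,1,0],[0,-0.5,0]],[[0,1,0],[0,-0.5,0]],[[0,1,0],[0,-0.5,0]],[[0,1,0],[0,-0.5,0]],[[0,1,0],[0,-0.5,0]]]' >/dev/null
python3 -m crank '[[[0,1,0],[0,-0.25,0]],[[0,1,0],[0,0,0]],[[0,1,0],[0,0,0]],[[0,0.6,0],[0,0,0]],[[0,0,0],[0,0,0]]]' >/dev/null
python3 -m crank '[[[0,0,0],[0,0,0]],[[0,0,0],[0,0,0]]]' >/dev/null
python3 d.py 503 163 156 31.5 3
```

```text
t 7.22 pos [500.7 118.3 156.2] F [-0.6  0.1  0. ] M [0.02 0.28 0.03] w 11.361682504500168 29.999925792217255
shift now-axes [-0.194  2.227  0.131] target-axes [-0.194  2.227  0.132] turn [-0.001 -0.009 -0.   ]
```

```bash

python3 -m crank '[[[-0.19,1,0.13],[0,0,0]],[[0,0.9,0],[0,0,0]],[[0,0.33,0],[0,0,0]],[[0,0,0],[0,0,0]],[[0,0,0],[0,0,0]]]' >/dev/null
python3 d.py 503 163 156 31.5 3
python3 - <<'E'
from h import *
s=avg("scene",4);t=avg("top",2);np.save('s2.npy',s);np.save('t2.npy',t)
def f(i,x,y):
    i=cv2.resize(np.clip(i[y:y+60,x:x+60]*1.8,0,255).astype('uint8'),(400,400),interpolation=cv2.INTER_CUBIC);return i
cv2.imwrite('pics/h1.png',np.hstack([f(s,245,135),f(t,175,165)]))
E
```

```text
t 7.63 pos [503.  162.9 156.1] F [-0.2 -0.   0.3] M [0.01 0.34 0.  ] w 11.732337962898855 29.999788105487823
shift now-axes [0.005 0.005 0.004] target-axes [0.005 0.005 0.004] turn [-0.002 -0.008 -0.001]
```

View pics/h1.png

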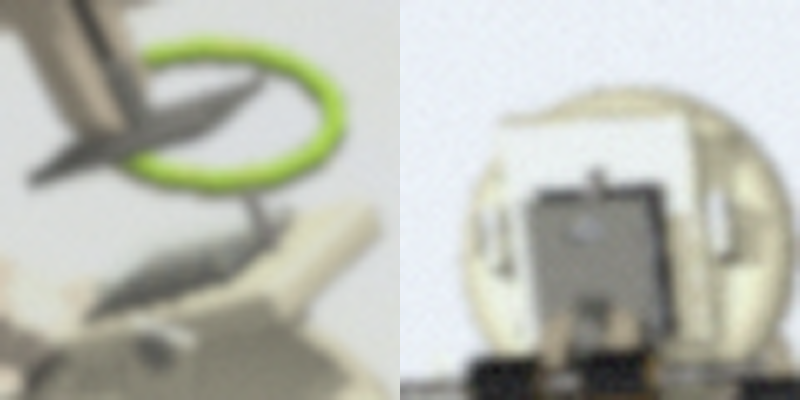

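The scene view shows the slide held above the window, its near edge running from about (249.5,162.5) to (275.5,155), close to parallel with the head. The top view shows the hole at about (202.7,199) and the slide covering the window. I'll compare slopes and offsets with the same cameras.

```bash
python3 - <<'E'
from h import *
from d import target
s=np.load('s2.npy').mean(2);s0=np.load('s.npy').mean(2);t=np.load('t2.npy').mean(2)
C,n,u=[503,162.9,156.1],None,None
B=target(31.5,3);S=B@np.diag([-1,1,-1]);st=robot.sense()
o=st['tcp_pos']-S[:,2]*16.7
P=lambda v,a:np.round(proj(v,o+S@np.array(a,float)),2)
print('pred scene near bottom edge',P('scene',[-35,-25,0]),P('scene',[57,-25,0]),'far up',P('scene',[57,25,5]))
print('pred top: hole',P('top',[44,0,5]),'uphill corners',P('top',[57,25,5]),P('top',[57,-25,5]),'down',P('top',[-35,25,5]),P('top',[-35,-25,5]))
def edge(p,lo,hi,sg):
    g=sg*np.gradient(cv2.GaussianBlur(p.reshape(1,-1),(5,1),.7)[0]);i=lo+g[lo:hi].argmax();a,b,c=g[i-1:i+2];return i+.5*(a-c)/(a-2*b+c)
pts=[(c,edge(s[:,c],*(lambda y:(int(y)-3,int(y)+5))(162.5-(c-249.5)*.27),1)) for c in list(range(251,263))+list(range(269,275))]
print(np.round(pts,1).tolist())
def tilt(p,q):
    N=np.cross(ray("scene",*p)[1],ray("scene",*q)[1]);a=np.radians(3);th=np.arctan(-(N[0]*np.cos(a)+N[1]*np.sin(a))/N[2]);return np.degrees(th)
k=np.polyfit(*np.array(pts).T,1);print('slope',k[0],'tilt slide',tilt((250,np.polyval(k,250)),(275,np.polyval(k,275))))
print('tilt head',tilt((257,185.87),(284,179.12)))
# top
for r in(197,203,207): print(r,t[r,190:222].round().astype(int))
print(t[186:206,210].round().astype(int));y0,x0=194,197
print(t[y0:204,x0:210].round().astype(int))
E
```

```text
pred scene near bottom edge [249.07 162.34] [275.64 154.65] far up [284.13 145.11]
pred top: hole [201.7  199.24] uphill corners [192.03 195.43] [210.35 194.37] down [195.82 225.26] [213.51 224.23]
[[251.0, 162.6], [252.0, 162.2], [253.0, 161.8], [254.0, 161.3], [255.0, 161.0], [256.0, 160.6], [257.0, 160.3], [258.0, 160.1], [259.0, 159.9], [260.0, 159.8], [261.0, 159.9], [262.0, 160.3], [269.0, 156.8], [270.0, 156.5], [271.0, 156.3], [272.0, 156.1], [273.0, 155.9], [274.0, 155.6]]
slope -0.29695978397191847 tilt slide 31.86011039553642
tilt head 31.777283061223542
197 [102 112 115 103  86  75  74  74  74  72  74  76  80  78  75  74  74  72
  74  74  74  68  54  44  60  88 104 113 113 109 103 112]
203 [102  99 113 113  98  82  74  74  74  74  73  74  74  74  74  75  74  74
  76  75  74  73  68  55  47  64  86  99 104 104  99  92]
207 [119 114 120 120 109  89  77  74  74  73  74  74  74  73  74  75  75  74
  74  72  75  74  68  58  43  54  79  96 102 108 104  96]
[133 132 133 132 132 122  94  60  53  65  73  74  74  72  71  72  74  74
  74  73]
[[59 57 56 55 59 67 70 67 57 51 55 56 54]
 [59 60 59 60 63 66 69 68 64 67 68 66 67]
 [70 69 70 69 71 72 72 73 72 73 74 74 73]
 [74 74 72 74 76 80 78 75 74 74 72 74 74]
 [74 74 72 75 80 84 82 80 76 74 75 74 73]
 [74 74 72 74 82 83 82 80 78 74 74 76 72]
 [75 73 69 72 75 79 80 78 76 75 74 75 73]
 [76 75 71 70 69 72 75 74 73 74 75 74 75]
 [74 75 74 73 73 73 75 74 74 73 74 74 74]
 [74 74 74 73 74 74 74 74 75 74 74 76 75]]
```

```bash
python3 - <<'E'
from h import *
from d import target
s=np.load('s2.npy').mean(2)
print(s[140:156,272:292].round().astype(int))
S=target(31.5,3)@np.diag([-1,1,-1])
for b in((281.9,163.4),(281.4,163.4),(280.9,163.4)):
    p,e=tri((202.1,193.4),b);print(b,p,e,'centre',p-S@[44,0,15],'TCP home',p-S@[44,0,15-16.7])
E
```

```text
[[113 110 108 107 107 108 110 112 112 113 116 117 118 120 121 122 121 122
  122 122]
 [100  96  94  93  93  95  97  99 100 101 103 106 107 112 114 118 118 120
  122 122]
 [ 83  80  79  76  78  79  80  83  83  84  86  88  92  99 104 107 111 116
  120 121]
 [ 69  69  70  70  71  70  70  71  71  71  70  72  76  80  87  92  98 105
  112 116]
 [ 79  79  82  85  85  84  80  80  80  80  75  70  67  69  72  77  82  90
   99 107]
 [102 103 104 107 107 106 103 103 102 100  92  80  72  72  71  69  70  76
   85  94]
 [117 117 118 118 119 117 115 112 109 106  96  85  83  88  87  82  77  72
   75  82]
 [121 121 119 118 116 114 109 103  98  92  84  80  89 104 106 104  98  87
   75  73]
 [118 116 112 105 101  96  90  84  78  76  76  84 100 112 118 117 114 104
   88  74]
 [106 101  95  88  82  76  72  71  70  75  86 100 112 118 121 122 120 116
  104  88]
 [ 88  82  78  72  69  66  65  68  76  88 103 114 120 122 122 123 122 121
  115 105]
 [ 74  71  70  66  64  62  66  74  89 104 115 120 122 123 123 123 123 123
  121 116]
 [ 68  68  68  66  63  66  75  89 104 115 121 122 122 123 122 123 123 123
  122 120]
 [ 66  65  64  64  69  77  90 104 116 121 122 123 123 123 123 123 123 123
  122 120]
 [ 61  61  63  69  81  94 107 116 121 122 123 122 122 122 123 123 123 123
  122 117]
 [ 65  69  77  89 100 111 117 121 123 124 123 124 123 123 123 123 122 120
  117 111]]
(281.9, 163.4) [567.13006566 168.76030179 135.09854772] 2.1456113464725894 centre [537.49205052 167.20703923  99.31900841] TCP home [528.77828279 166.75037002 113.55809915]
(281.4, 163.4) [566.58427406 168.34478788 135.23372327] 3.4353526917739914 centre [536.94625891 166.79152532  99.45418396] TCP home [528.23249118 166.3348561  113.6932747 ]
(280.9, 163.4) [566.03918682 167.92781498 135.37076826] 4.724941904141284 centre [536.40117167 166.37455242  99.59122894] TCP home [527.68740394 165.91788321 113.83031969]
```

```bash
python3 d.py 517.8 165.4 132.2 31.5 3
```

```text
t 7.93 pos [503.2 163.  156.4] F [ 0.7  0.4 -0.2] M [ 0.01  0.3  -0.02] w 11.662285869034058 29.99984174966812
shift now-axes [0.006 0.083 1.415] target-axes [0.006 0.082 1.415] turn [-0.004 -0.002 -0.007]
```

```bash

python3 -m crank '[[[0,0.08,0.5],[0,0,0]],[[0,0,0.5],[0,0,0]],[[0,0,0.4],[0,0,0]],[[0,0,0],[0,0,0]],[[0,0,0],[0,0,0]]]' >/dev/null
python3 d.py 517.8 165.4 132.2 31.5 3
python3 - <<'E'
from h import *
s=avg("scene",3);t=avg("top",4);np.save('s3.npy',s);np.save('t3.npy',t)
def f(i,x,y):
    i=cv2.resize(np.clip(i[y:y+40,x:x+40]*1.8,0,255).astype('uint8'),(400,400),interpolation=cv2.INTER_CUBIC);return i
cv2.imwrite('pics/h2.png',np.hstack([f(s,252,142),f(t,184,180)]))
E
```

```text
t 8.35 pos [517.5 165.6 132.3] F [-0.8  0.3 -0.3] M [ 0.03  0.29 -0.  ] w 11.967597285656087 29.999733567237854
shift now-axes [-0.008 -0.011  0.01 ] target-axes [-0.008 -0.011  0.01 ] turn [-0.004 -0.009 -0.002]
```

View pics/h2.png

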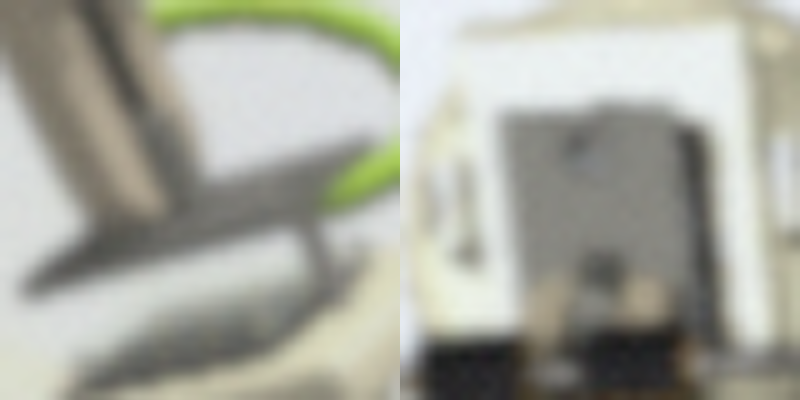

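The top view shows the hole at about (201.2,194) and the slide over the window. In the scene view the slide is parallel to the head, with the pin under its uphill end. I'll compute the relative offset in image space.

```bash
python3 - <<'E'
from h import *
from d import target
t=np.load('t3.npy').mean(2)
S=target(31.5,3)@np.diag([-1,1,-1]);p=np.array([567.5,168,135.])
base=np.array([203.3,193.6])-proj('top',p)
f=lambda a:np.round(proj('top',p+S@np.array(a,float))+base,2) # aligned slide, underside 7 above the tip
print('aligned: hole',f([0,0,12]),'up corners',f([13,25,12]),f([13,-25,12]),'mid',f([-44,25,12]),f([-44,-25,12]))
for r in(195,198,201,203): print(r,t[r,190:220].round().astype(int))
for c in (197,200,207,209): print(c,t[184:198,c].round().astype(int))
print(t[189:200,197:208].round().astype(int))
E
```

```text
aligned: hole [202.87 195.28] up corners [193.45 191.54] [211.3  190.51] mid [195.75 209.88] [213.23 208.87]
195 [120 125 127 115  95  80  75  75  72  70  64  62  66  71  72  72  73  74
  74  74  73  66  48  41  59  91 116 127 123 107]
198 [100 110 124 122 104  86  76  74  74  74  74  72  73  71  73  73  75  75
  74  74  72  65  55  44  57  90 117 128 129 117]
201 [104 109 123 125 111  92  77  74  75  75  73  74  76  75  75  74  75  73
  74  74  75  71  65  50  52  84 114 128 128 121]
203 [103 101 116 124 114  96  81  76  75  76  74  75  73  73  73  74  74  74
  74  75  75  73  67  52  48  76 107 125 130 121]
197 [130 132 133 132 131 129 118  93  76  74  75  75  74  74]
200 [132 132 133 132 133 130 117  88  72  66  63  64  69  71]
207 [132 132 132 133 131 122  99  78  74  74  74  74  73  74]
209 [131 133 132 132 131 121 100  80  73  74  74  74  74  74]
[[129 130 130 130 130 127 122 119 119 120 122]
 [118 118 117 117 115 109 100  93  93  95  99]
 [ 93  89  90  88  89  85  80  74  74  77  78]
 [ 76  74  73  72  70  68  68  68  72  73  74]
 [ 74  73  70  66  60  62  65  69  70  72  74]
 [ 75  73  70  63  56  60  67  70  71  73  74]
 [ 75  72  70  64  62  66  71  72  72  73  74]
 [ 74  73  71  69  68  72  73  73  72  72  73]
 [ 74  74  74  71  70  70  73  74  73  74  74]
 [ 74  74  74  74  72  73  71  73  73  75  75]
 [ 75  74  75  74  75  75  75  75  74  73  75]]
```

Alignment with the pin is within about 1 mm. Now I'll descend along the normal and watch the forces.

```bash

python3 -m crank '[[[0,-0.02,0.2],[0,0,0]],[[0,0,0.2],[0,0,0]],[[0,0,0],[0,0,0]],[[0,0,0],[0,0,0]]]' >/dev/null
python3 d.py 528.9 165 113.4 31.5 3
python3 -m crank '[[[0,0,0.15],[0,0,0]],[[0,0,0.15],[0,0,0]],[[0,0,0],[0,0,0]],[[0,0,0],[0,0,0]]]' >/dev/null
python3 d.py 528.9 165 113.4 31.5 3
```

```text
t 9.03 pos [521.9 165.6 125.3] F [-0.9  0.4 -0.3] M [0.   0.31 0.01] w 11.666340128287839 29.99971568584442
shift now-axes [ 0.011 -0.05   0.689] target-axes [ 0.012 -0.05   0.689] turn [-0.002 -0.007  0.   ]
t 9.37 pos [525.  165.8 120.3] F [-0.2 -0.2 -0.9] M [0.03 0.38 0.01] w 11.75055607598664 29.999908804893494
shift now-axes [ 0.016 -0.051  0.396] target-axes [ 0.017 -0.051  0.396] turn [-0.002 -0.005  0.   ]
```

```bash

python3 -m crank '[[[0,-0.02,0.1],[0,0,0]],[[0,0,0.1],[0,0,0]],[[0,0,0],[0,0,0]],[[0,0,0],[0,0,0]]]' >/dev/null
python3 d.py 528.9 165 113.4 31.5 3
python3 -m crank '[[[0,0,0.1],[0,0,0]],[[0,0,0],[0,0,0]],[[0,0,0],[0,0,0]]]' >/dev/null
python3 d.py 528.9 165 113.4 31.5 3
```

```text
t 9.7 pos [527.2 165.6 117.2] F [ 1.3  0.3 -0.1] M [-0.    0.27  0.02] w 11.49334610416898 30.000012516975403
shift now-axes [ 0.027 -0.033  0.204] target-axes [ 0.027 -0.033  0.204] turn [-0. -0. -0.]
t 9.95 pos [528.2 165.6 115.5] F [-0.7  0.3  2.7] M [ 0.01  0.31 -0.03] w 11.716952558895738 30.00054180622101
shift now-axes [ 0.027 -0.033  0.106] target-axes [ 0.027 -0.033  0.106] turn [-0.    -0.    -0.001]
```

```bash
cat > f.py <<'E'
from h import *
from scipy.spatial.transform import Rotation as R
F=[];t=[];s=[]
for _ in range(5):
    t.append(robot.grab_frame("top"));q=robot.sense();F.append(np.r_[q['ft_force'],q['ft_torque'],q['tcp_pos']])
F=np.mean(F,0);A=R.from_euler('xyz',q['tool_rot']).as_matrix()
print('t',round(q['time_s'],2),'F tool',(A.T@F[:3]).round(2),'M tool',(A.T@F[3:6]).round(3),'pos',F[6:].round(2),'rot',q['tool_rot'].round(4))
E
python3 f.py
python3 -m crank '[[[0,0,0.06],[0,0,0]],[[0,0,0],[0,0,0]],[[0,0,0],[0,0,0]]]' >/dev/null
python3 f.py
```

```text
t 10.2 F tool [-0.35 -0.2  -2.47] M tool [-0.015  0.351 -0.001] pos [528.19 165.64 115.54] rot [ 3.1416  0.5499 -3.0893]
t 10.7 F tool [-0.14 -0.43 -4.06] M tool [0.011 0.319 0.028] pos [528.83 165.67 114.48] rot [-3.1416  0.5498 -3.0892]
```

```bash

python3 -m crank '[[[0,0,0.05],[0,0,0]],[[0,0,0],[0,0,0]],[[0,0,0],[0,0,0]]]' >/dev/null
python3 f.py; python3 f.py
```

```text
t 11.2 F tool [-0.57 -0.42 -4.5 ] M tool [0.014 0.293 0.021] pos [529.35 165.7  113.61] rot [ 3.1415  0.5498 -3.0893]
t 11.45 F tool [-0.56 -0.25 -4.56] M tool [0.015 0.292 0.024] pos [529.35 165.71 113.61] rot [ 3.1416  0.5497 -3.0893]
```

```bash

python3 -m crank '[[[0,0,0.04],[0,0,0]],[[0,0,0],[0,0,0]],[[0,0,0],[0,0,0]]]' >/dev/null
python3 f.py; python3 - <<'E'
from h import *
s=avg("scene",6);t=avg("top",8);np.save('s4.npy',s);np.save('t4.npy',t)
def f(i,x,y,w):
    i=cv2.resize(np.clip(i[y:y+w,x:x+w]*1.8,0,255).astype('uint8'),(400,400),interpolation=cv2.INTER_CUBIC);return i
cv2.imwrite('pics/h3.png',np.hstack([f(s,252,150,40),f(t,188,183,32)]))
from d import target
S=target(31.5,3)@np.diag([-1,1,-1]);p=np.array([567.5,168,135.]);t=t.mean(2)
base=np.array([203.3,193.6])-proj('top',p)
g=lambda a:np.round(proj('top',p+S@np.array(a,float))+base,2)
h=-15-4+5
print('aligned: hole',g([0,0,h]),'up corners',g([13,25,h]),g([13,-25,h]),'mid',g([-44,25,h]),g([-44,-25,h]),'up bottom',g([13,25,h-5]),g([13,-25,h-5]))
for r in(197,200,203,206): print(r,t[r,190:220].round().astype(int))
for c in (199,201,208,210): print(c,t[186:200,c].round().astype(int))
print(t[190:201,198:210].round().astype(int))
E
python3 f.py
```

```text
t 11.95 F tool [-0.6  -0.4  -5.77] M tool [0.01  0.275 0.021] pos [529.76 165.73 112.93] rot [ 3.1416  0.5498 -3.0892]
aligned: hole [203.79 191.69] up corners [194.6  188.02] [212.04 187.01] mid [196.83 206.02] [213.91 205.03] up bottom [194.81 187.36] [212.18 186.36]
197 [104 113 126 130 124 107  86  76  74  75  74  74  74  74  73  73  74  75
  74  74  75  72  67  60  72 104 124 130 127 114]
200 [102 108 124 130 127 112  92  79  75  75  75  74  74  73  71  71  72  73
  74  75  75  73  69  58  68 101 123 132 130 119]
203 [102 100 117 129 131 124 104  82  76  76  75  73  65  56  51  49  51  61
  72  76  76  74  70  61  60  87 114 127 130 121]
206 [100  98 112 126 130 125 110  93  86  85  84  79  74  73  74  70  65  71
  82  85  81  68  55  49  48  68 103 125 130 125]
199 [130 117  90  75  74  74  74  74  74  75  75  75  74  76]
201 [128 112  86  73  69  67  67  70  73  75  75  74  75  75]
208 [122 100  81  75  74  75  75  74  74  74  74  74  75  74]
210 [120  96  80  75  74  74  74  74  73  74  73  75  75  74]
[[75 74 73 69 68 67 65 67 72 74 74 75]
 [75 74 72 67 67 67 66 71 74 74 75 75]
 [74 74 71 67 71 72 69 69 72 73 75 74]
 [75 74 72 70 75 81 74 64 66 71 74 75]
 [75 74 73 73 78 80 72 61 64 71 74 75]
 [74 75 75 75 76 75 69 64 67 72 74 75]
 [75 75 73 75 74 73 70 69 71 74 74 74]
 [74 75 74 74 74 74 73 73 74 75 74 74]
 [74 74 74 75 75 74 74 74 75 74 75 74]
 [75 76 74 75 75 75 74 74 74 74 74 75]
 [75 75 75 74 74 73 71 71 72 73 74 75]]
t 12.9 F tool [-0.75 -0.53 -5.43] M tool [-0.017  0.241  0.011] pos [529.75 165.72 112.92] rot [ 3.1416  0.5497 -3.0893]
```

View pics/h3.png

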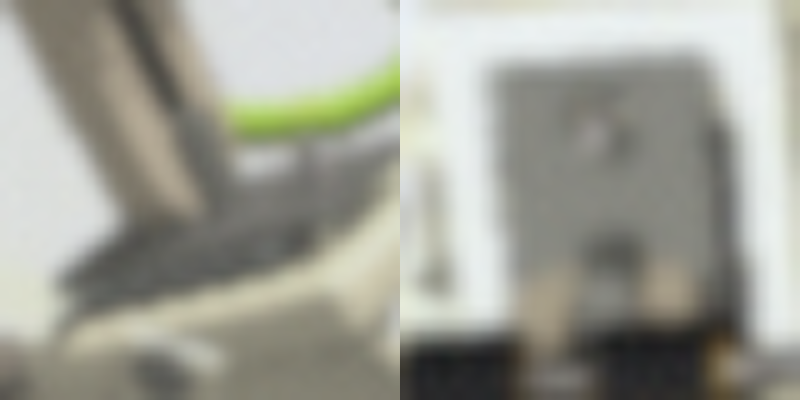

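The pin shows through the hole at about (203,193.5), so the slide is threaded and pressed at about 5.5 N. Both the slide edges and the pin-in-hole offset say the slide sits about 1.2 mm too far downhill and 1.1 mm too far to +y. I'll lift slightly, shift and press again.

```bash

python3 -m crank '[[[0,0,-0.13],[0,0,0]],[[0,0,-0.13],[0,0,0]],[[0,0,0],[0,0,0]],[[-0.06,-0.05,0],[0,0,0]],[[0,0,0],[0,0,0]]]' >/dev/null
python3 f.py
python3 -m crank '[[[0,0,0.1],[0,0,0]],[[0,0,0.06],[0,0,0]],[[0,0,0.05],[0,0,0]],[[0,0,0.04],[0,0,0]],[[0,0,0],[0,0,0]]]' >/dev/null
python3 f.py
python3 - <<'E'
from h import *
t=avg("top",8).mean(2)
for r in(197,200): print(r,t[r,190:220].round().astype(int))
for c in (199,210): print(c,t[186:200,c].round().astype(int))
print(t[189:198,199:209].round().astype(int))
E
python3 f.py
```

```text
t 13.57 F tool [ 0.22 -0.03  0.33] M tool [-0.027  0.301  0.017] pos [528.04 164.54 117.81] rot [-3.1415  0.5494 -3.0893]
t 14.23 F tool [ 1.    0.09 -5.23] M tool [-0.057  0.651  0.017] pos [530.64 164.76 113.69] rot [-3.1416  0.5496 -3.0893]
197 [104 113 127 130 124 104  82  74  75  75  75  75  74  73  73  74  73  75
  74  75  75  73  69  61  74 104 125 131 127 113]
200 [102 108 124 130 126 110  86  75  74  74  75  74  74  72  72  72  71  72
  72  74  75  74  70  62  70 101 124 131 130 120]
199 [124 104  84  74  76  75  75  74  74  75  75  75  74  75]
210 [116  91  76  75  76  74  75  75  75  75  75  75  75  75]
[[74 75 74 72 69 68 72 74 76 75]
 [76 74 71 67 63 64 72 79 79 76]
 [75 72 70 68 66 68 78 84 83 77]
 [75 72 71 72 74 72 75 82 80 77]
 [74 74 74 78 82 74 66 70 74 75]
 [74 75 76 79 82 72 62 66 72 74]
 [75 75 75 77 75 69 64 67 73 74]
 [75 74 75 75 73 71 70 72 74 74]
 [75 75 75 74 73 73 74 73 75 74]]
t 14.88 F tool [ 1.25  0.46 -5.12] M tool [-0.087  0.688  0.023] pos [530.67 164.75 113.67] rot [-3.1415  0.5496 -3.0893]
```

The moment rose and a lateral force appeared, so something may be binding. I'll lift to free, then press again in steps to see how Fx and My develop.

```bash

python3 -m crank '[[[0,0,-0.15],[0,0,0]],[[0,0,-0.1],[0,0,0]],[[0,0,0],[0,0,0]],[[0,0,0],[0,0,0]]]' >/dev/null
python3 f.py
python3 -m crank '[[[0,0,0.08],[0,0,0]],[[0,0,0],[0,0,0]],[[0,0,0],[0,0,0]]]' >/dev/null
python3 f.py
python3 -m crank '[[[0,0,0.06],[0,0,0]],[[0,0,0],[0,0,0]],[[0,0,0],[0,0,0]]]' >/dev/null
python3 f.py
python3 -m crank '[[[0.03,0,0],[0,0,0]],[[0,0,0],[0,0,0]],[[0,0,0],[0,0,0]]]' >/dev/null
python3 f.py
```

```text
t 15.47 F tool [ 0.25 -0.1   0.29] M tool [-0.024  0.329  0.03 ] pos [528.19 164.63 117.96] rot [-3.1416  0.5496 -3.0893]
t 15.97 F tool [ 0.79 -0.44 -2.4 ] M tool [-0.034  0.377  0.039] pos [528.96 164.69 116.64] rot [ 3.1416  0.5498 -3.0893]
t 16.47 F tool [ 0.02  0.24 -3.48] M tool [-0.031  0.395  0.033] pos [529.57 164.71 115.6 ] rot [ 3.1416  0.5497 -3.0893]
t 16.97 F tool [-1.75 -0.4  -3.12] M tool [-0.058  0.065  0.02 ] pos [529.2  164.75 115.4 ] rot [ 3.1415  0.5499 -3.0893]
```

Shift test: L≈0.19 m. So the pressure centre lies ~20-35 mm downhill of the TCP, meaning the slide bears on its downhill edge and is slightly too steep. I'll lift, reduce the tilt by 1° and press again.

```bash

python3 -m crank '[[[-0.03,0,-0.15],[0,0,0]],[[-0.015,0,0],[0,0.167,0]],[[0,0,0],[0,0,0]],[[0,0,0.07],[0,0,0]],[[0,0,0.1],[0,0,0]]]' >/dev/null
python3 -m crank '[[[0,0,0],[0,0,0]],[[0,0,0],[0,0,0]]]' >/dev/null
python3 f.py
python3 -m crank '[[[-0.04,0,-0.17],[0,0,0]],[[-0.015,0,0],[0,0.167,0]],[[0.04,0,0],[0,0,0]],[[0,0,0.07],[0,0,0]],[[0,0,0.1],[0,0,0]]]' >/dev/null
python3 -m crank '[[[0,0,0],[0,0,0]],[[0,0,0],[0,0,0]]]' >/dev/null
python3 f.py
```

```text
t 17.8 F tool [-0.62 -0.49 -3.44] M tool [0.055 0.089 0.04 ] pos [529.95 164.71 115.37] rot [-3.1415  0.5322 -3.0892]
t 18.63 F tool [-1.35 -0.37 -4.02] M tool [-0.028 -0.179  0.028] pos [530.33 164.81 115.66] rot [ 3.1414  0.5152 -3.0893]
```

Balance lies at about 30.6° tilt (31.5° bears downhill, 29.5° uphill). I'll lift, set 30.6°, then shift in y and measure how the slide's left edge responds in the image.

```bash
cat > e.py <<'E'
from h import *
from d import target
t=avg("top",6).mean(2)
def cr(p,lo,hi,lev): # first falling crossing
    for i in range(lo,hi):
        if p[i]>=lev>p[i+1]: return i+(p[i]-lev)/(p[i]-p[i+1])
L=np.array([(r,cr(t[r],192,200,102)) for r in range(192,204)],float);U=np.array([(c,cr(t[:,c],183,193,102)) for c in list(range(198,202))+list(range(207,211))],float)
kl=np.polyfit(L[:,0],L[:,1],1);ku=np.polyfit(U[:,0],U[:,1],1)
print('left col@198 %.2f slope %.3f | up row@204 %.2f slope %.3f'%(np.polyval(kl,198),kl[0],np.polyval(ku,204),ku[0]))
S=target(30.6,3)@np.diag([-1,1,-1]);p=np.array([567.5,168,135.]);b=np.array([203.3,193.6])-proj('top',p)
for h in(0,4):
    g=lambda a:proj('top',p+S@np.array(a,float)-S[:,2]*(15+h))+b
    l1,l2=g([13,25,5]),g([-44,25,5]);u1,u2=g([13,25,0]),g([13,-25,0])
    sl=(l2[0]-l1[0])/(l2[1]-l1[1]);su=(u2[1]-u1[1])/(u2[0]-u1[0])
    print('aligned, sunk',h,': left %.2f slope %.3f up %.2f slope %.3f'%(l1[0]+sl*(198-l1[1]),sl,u1[1]+su*(204-u1[0]),su))
E
python3 -m crank '[[[0,0,-0.2],[0,0,0]],[[0.016,0,0],[0,-0.183,0]],[[0,0,0],[0,0,0]],[[0,0,0],[0,0,0]]]' >/dev/null
python3 f.py;python3 e.py
python3 -m crank '[[[0,-0.08,0],[0,0,0]],[[0,0,0],[0,0,0]],[[0,0,0],[0,0,0]]]' >/dev/null
python3 f.py;python3 e.py
```

```text
t 19.22 F tool [0.23 0.1  0.43] M tool [-0.053  0.277  0.021] pos [527.78 164.54 118.68] rot [-3.1415  0.5335 -3.0893]
left col@198 195.46 slope 0.105 | up row@204 187.47 slope -0.052
aligned, sunk 0 : left 195.58 slope 0.121 up 187.39 slope -0.058
aligned, sunk 4 : left 195.82 slope 0.121 up 186.90 slope -0.058
t 20.02 F tool [ 0.22 -0.19  0.53] M tool [-0.042  0.305 -0.005] pos [528.01 163.   118.82] rot [ 3.1416  0.5339 -3.0893]
left col@198 195.29 slope 0.069 | up row@204 187.46 slope -0.052
aligned, sunk 0 : left 195.58 slope 0.121 up 187.39 slope -0.058
aligned, sunk 4 : left 195.82 slope 0.121 up 186.90 slope -0.058
```

The window's own shadow contaminates the left-edge reading. I'll feel the pin instead: the hole has ±3.5 mm clearance, so I'll centre by touch in y and then x while just clear of the window.

```bash
sed -i 's/range(5)/range(3)/' f.py
python3 -m crank '[[[0,-0.05,0],[0,0,0]],[[0,0,0],[0,0,0]]]' >/dev/null; python3 f.py
python3 -m crank '[[[0,-0.05,0],[0,0,0]],[[0,0,0],[0,0,0]]]' >/dev/null; python3 f.py
python3 -m crank '[[[0,-0.05,0],[0,0,0]],[[0,0,0],[0,0,0]]]' >/dev/null; python3 f.py
```

```text
t 20.63 F tool [-0.07  0.17  0.53] M tool [-0.04   0.279  0.052] pos [528.05 161.96 118.81] rot [ 3.1416  0.5339 -3.0894]
t 20.95 F tool [-0.04  2.53  0.  ] M tool [-0.545  0.359 -0.089] pos [528.15 161.21 118.87] rot [ 3.1414  0.5341 -3.089 ]
t 21.27 F tool [0.81 6.91 0.94] M tool [-1.39   0.436 -0.299] pos [528.28 160.6  118.93] rot [ 3.141   0.5348 -3.0882]
```

```bash

python3 -m crank '[[[0,0.22,0],[0,0,0]],[[0,0.21,0],[0,0,0]],[[0,0,0],[0,0,0]]]' >/dev/null; python3 f.py
python3 -m crank '[[[0,0.05,0],[0,0,0]],[[0,0,0],[0,0,0]]]' >/dev/null; python3 f.py
```

```text
t 21.67 F tool [ 0.53 -0.14  0.13] M tool [0.018 0.305 0.027] pos [527.67 168.65 118.77] rot [-3.1415  0.5337 -3.0892]
t 21.98 F tool [-0.9  -4.37  0.5 ] M tool [0.827 0.176 0.178] pos [527.65 169.24 118.77] rot [-3.1413  0.5335 -3.0899]
```

```bash

python3 -m crank '[[[-0.13,-0.225,0],[0,0,0]],[[0,0,0],[0,0,0]],[[0,0,0],[0,0,0]]]' >/dev/null; python3 f.py
python3 -m crank '[[[-0.06,0,0],[0,0,0]],[[0,0,0],[0,0,0]]]' >/dev/null; python3 f.py
python3 -m crank '[[[0.16,0,0],[0,0,0]],[[0.17,0,0],[0,0,0]],[[0,0,0],[0,0,0]]]' >/dev/null; python3 f.py
python3 -m crank '[[[0.06,0,0],[0,0,0]],[[0,0,0],[0,0,0]]]' >/dev/null; python3 f.py
```

```text
t 22.38 F tool [0.37 0.73 0.64] M tool [-0.062  0.294  0.01 ] pos [530.13 165.47 120.17] rot [ 3.1414  0.5341 -3.0891]
t 22.7 F tool [ 4.41  0.73 -1.37] M tool [-0.266  1.072 -0.031] pos [530.58 165.28 120.3 ] rot [-3.1412  0.5327 -3.0889]
t 23.1 F tool [-0.31 -0.1   0.61] M tool [-0.04   0.308  0.022] pos [525.63 165.04 117.52] rot [ 3.1414  0.5344 -3.0893]
t 23.42 F tool [-0.18  0.09  0.65] M tool [-0.024  0.3    0.015] pos [524.49 164.94 116.81] rot [ 3.1415  0.534  -3.0894]
```

The hole is centred on the pin at y≈165.1. Uphill contact is at x≈530.15, so centre is 3.5 mm back down the slope. I'll move there and press in steps.

```bash
sed -i 's/range(3)/range(6)/' f.py
python3 -m crank '[[[-0.155,0.008,0],[0,0,0]],[[0,0,0],[0,0,0]],[[0,0,0.1],[0,0,0]],[[0,0,0.08],[0,0,0]],[[0,0,0],[0,0,0]]]' >/dev/null; python3 f.py
python3 -m crank '[[[0,0,0.06],[0,0,0]],[[0,0,0],[0,0,0]],[[0,0,0],[0,0,0]]]' >/dev/null; python3 f.py
```

```text
t 24.13 F tool [-1.53  0.14 -2.86] M tool [-0.076 -0.158  0.026] pos [529.2  165.44 115.48] rot [ 3.1414  0.5343 -3.0893]
t 24.68 F tool [-2.72  0.32 -4.43] M tool [-0.155 -0.292  0.01 ] pos [529.67 165.44 114.34] rot [ 3.1415  0.5341 -3.0892]
```

```bash

python3 -m crank '[[[0,0,-0.15],[0,0,0]],[[0,0,-0.1],[0,0,0]],[[0,0,0],[0,0,0]],[[0,0,0],[0,0,0]],[[0,0,0],[0,0,0]]]' >/dev/null; python3 f.py
python3 -m crank '[[[0,0,0.08],[0,0,0]],[[0,0,0.06],[0,0,0]],[[0,0,0.05],[0,0,0]],[[0,0,0.05],[0,0,0]],[[0,0,0.03],[0,0,0]]]' >/dev/null
python3 -m crank '[[[0,0,0],[0,0,0]],[[0,0,0],[0,0,0]],[[0,0,0],[0,0,0]]]' >/dev/null; python3 f.py
```

```text
t 25.4 F tool [-0.01 -0.07  0.2 ] M tool [-0.024  0.302 -0.027] pos [526.9  165.16 118.35] rot [-3.1415  0.5337 -3.0893]
t 26.37 F tool [ 0.22 -0.28 -4.46] M tool [-0.025  0.201  0.012] pos [529.8  165.39 113.97] rot [ 3.1415  0.534  -3.0893]
```

Lateral force is near zero now and the pressure centre is slightly uphill (31.5° gave slightly downhill). I'll split the difference to about 31.05° and press to half travel.

```bash

python3 -m crank '[[[0,0,-0.17],[0,0,0]],[[0,0,-0.1],[0,0,0]],[[0.007,0,0],[0,-0.075,0]],[[0,0,0],[0,0,0]],[[0,0,0],[0,0,0]]]' >/dev/null; python3 f.py
python3 -m crank '[[[0,0,0.08],[0,0,0]],[[0,0,0.07],[0,0,0]],[[0,0,0.06],[0,0,0]],[[0,0,0.05],[0,0,0]],[[0,0,0.035],[0,0,0]]]' >/dev/null
python3 -m crank '[[[0,0,0],[0,0,0]],[[0,0,0],[0,0,0]],[[0,0,0],[0,0,0]]]' >/dev/null; python3 f.py; python3 f.py
```

```text
Traceback (most recent call last):
  File "f.py", line 5, in <module>
    t.append(robot.grab_frame("top"));q=robot.sense();F.append(np.r_[q['ft_force'],q['ft_torque'],q['tcp_pos']])
             ~~~~~~~~~~~~~~~~^^^^^^^
ValueError: 200 camera calls are used up
Traceback (most recent call last):
  File "f.py", line 5, in <module>
    t.append(robot.grab_frame("top"));q=robot.sense();F.append(np.r_[q['ft_force'],q['ft_torque'],q['tcp_pos']])
             ~~~~~~~~~~~~~~~~^^^^^^^
ValueError: 200 camera calls are used up
Traceback (most recent call last):
  File "f.py", line 5, in <module>
    t.append(robot.grab_frame("top"));q=robot.sense();F.append(np.r_[q['ft_force'],q['ft_torque'],q['tcp_pos']])
             ~~~~~~~~~~~~~~~~^^^^^^^
ValueError: 200 camera calls are used up
```

```bash
cat > g.py <<'E'
from workcell import robot
from scipy.spatial.transform import Rotation as R
q=robot.sense();A=R.from_euler('xyz',q['tool_rot']).as_matrix()
print('t',round(q['time_s'],2),'F',(A.T@q['ft_force']).round(2),'M',(A.T@q['ft_torque']).round(3),'pos',q['tcp_pos'].round(2),'rot',q['tool_rot'].round(4),'w',round(q['gripper_width'],1))
E
python3 g.py
python3 -m crank '[[[0,0,0],[0,0,0]]]' >/dev/null; python3 g.py
python3 -m crank '[[[0,0,0],[0,0,0]]]' >/dev/null; python3 g.py
python3 -m crank '[[[0,0,0],[0,0,0]]]' >/dev/null; python3 g.py
python3 -m crank '[[[0,0,0],[0,0,0]]]' >/dev/null; python3 g.py
python3 -m crank '[[[0,0,0],[0,0,0]]]' >/dev/null; python3 g.py
```

```text
t 27.5 F [ 0.36 -0.35 -5.06] M [0.013 0.334 0.012] pos [529.92 165.4  113.45] rot [ 3.1416  0.5418 -3.0893] w 11.8
t 27.58 F [ 0.66 -0.8  -4.24] M [-0.049  0.359  0.06 ] pos [529.94 165.41 113.48] rot [ 3.1416  0.5418 -3.0892] w 11.8
t 27.67 F [ 0.45  0.12 -4.95] M [-0.06   0.414 -0.007] pos [529.96 165.38 113.5 ] rot [ 3.1416  0.5419 -3.0893] w 11.9
t 27.75 F [ 0.56 -0.53 -4.15] M [-0.099  0.337  0.098] pos [529.96 165.38 113.47] rot [ 3.1416  0.5418 -3.0893] w 12.0
t 27.83 F [-0.74  0.35 -4.91] M [-0.018  0.279  0.011] pos [529.97 165.38 113.46] rot [-3.1416  0.5418 -3.0893] w 12.1
t 27.92 F [-0.85 -0.28 -4.96] M [-0.023  0.376  0.021] pos [529.96 165.4  113.44] rot [ 3.1416  0.5418 -3.0893] w 11.8
```

```bash
python3 -c "
from workcell import robot
print(robot.close_job())"
```

```text
the job is handed in; nothing more can be done
None
```

The slide is threaded over the pin and lies about flush on the window at roughly 31° tilt; it's pressed at about 5 N, which I put at about 4 mm (half travel) from force and arm position. It's still gripped and steady, and I handed the job in at about 28 s. The camera calls ran out before the last press, so I couldn't check that final state by picture.

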